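# Fit-test two spring barrels in the slip gauge

### The arm

A 6-joint arm with a two-finger parallel gripper is mounted at the origin on the work surface. World frame = base frame: x ahead of the robot, y to its left, z up, the work surface at z = 0. Lengths are in m, angles in rad, forces in N, time in s.
With the tool pointing down it reaches from about 0.225 to 0.875 m from the base axis. Payload 3.4 kg.
Tool frame: the origin (TCP) lies between the finger pads; the fingertips stand 11 mm ahead of it and the grasp point (between the pads) lies 8 mm behind it; z points along the fingers, y is the line along which they close (so a half turn about z gives the same grasp; the last joint's range is limited). The gripper opens to 85 mm and grips with 20 to 120 N. Pads are 22 mm wide; open, the fingers measure 114 mm over their backs; the gripper's body (76 mm by 85 mm) begins 54 mm behind the grasp point. The pads swing forward as they close: fully open they stand 13 mm farther back than shut.
Start: joints at [1.217, 0.276, 1.505, -0, 1.361, -0.121], TCP at [0.133, 0.56, 0.242] pointing down, gripper open.
Joint ranges: [-2.89, 2.89], [-0.75, 2.08], [0.22, 2.7], [-1.18, 4.32], [0.11, 2.71], [-2.7, 2.7]. Speed limits (rad/s): [2.57, 2.57, 3.14, 3.14, 3.14, 3.14].

### API

Orientations are given as a unit quaternion [w, x, y, z].
In Python, from rig import sensors, eyes, manip gives the robot as it stands.
- The arm moves only by the tool drive_tool, never from a script. Its argument "deltas" is a list of rows, each an object with "linear": the shift along the world's x, y, z in mm, a list of three; "twist": the turn about the world's z in degrees; "claw": the opening, from 0 (shut) to 1 (fully open). In form: [{"linear": [tx, ty, tz], "twist": twist, "claw": claw}, ...]. A call has 1 to 12 rows; each row is the pose to reach, as a shift and turn from the pose commanded when the call began; what a row does not reach only later rows make up. A row lasts 1/12 s, in which the tool goes at most 41.7 mm and 7.16 degrees, less where a joint would pass 70% of its speed; a pose out of reach is approached as far as the arm can. A call with a gripper value outside its range is refused whole. The fingers move at their own pace and stop on an object; "squeeze" is the grip in N (left out, the last holds). Time passes only in rows, so rows that repeat a pose let the fingers close. It gives the time, the measured TCP pose, the force, the opening and the grip force at its end, in the units of the state.
- sensors.get_state(): the state, without advancing time (a new reading comes with each control period).
- eyes.get_image(name): name is "scene" or "top"; returns the picture (384x512x3 uint8, red, green, blue); there is no depth.
- eyes.camera_model(name): a dict with "intrinsics" (3x3 intrinsics, pixels), "dist" ([k1, k2, p1, p2, k3] as OpenCV has them; the pictures are not rectified), "R" (3x3) and "t" (3): a world point X has camera coordinates R X + t. Camera axes: x right, y down, z forward; pixel columns grow to the right and rows downward; lengths in m; the calibration is good to about 2 mm. A picture is of the moment at which its call begins. camera_model takes no time and is no camera call.
- manip.sign_off(): hands the job in; it is judged then, once.
The state is a dict: "clock": time; "qpos": joint angles; "qd": joint speeds; "effort": joint torques, N m; "position": TCP position; "ee_rot": TCP orientation; "contact_force": force on the tool from outside, world axes, zero at the start; "moment": the same for the moment, N m; "width": finger opening in m; "gripper_force": force on a finger pad.
Only numpy, scipy, OpenCV 4.12 (cv2) and the standard library are available. Lean on these libraries where they do the work, as an engineer would, in place of code of your own. Each camera call takes 0.05 s, during which the arm holds its last target. There are 200 camera calls.

### The job

Find out which of the two brass spring barrels fits the slip gauge: stand a barrel in the flared mouth and slide it along the bench through the gap between the steel jaws, never forcing one that jams. Leave the barrel that fits standing in the closed bay behind the jaws, wholly past them, and stand the one that does not fit upright inside the wooden reject tray, setting it down gently rather than dropping it. Leave the screwdriver stand, the glass dome and the parts basket where they are.

Things in the scene. Friction and masses are not known exactly. Their poses are not given: they have to be found in the camera images.
- barrel_p: one of two spring barrels, 0.35 kg, flat on the bench, alike but for the brass wheel turning captive on it at 4 to 21 mm height: 60 mm in diameter on one barrel, 74 mm on the other; which carries which changes each time (try it in the gauge, or look). Cap 52 mm in diameter at 22 to 30 mm; round upright steel arbor, 18 mm in diameter, at 30 to 66 mm, on the axis. Origin: centre of underside, z up
- barrel_q: one of two spring barrels, 0.35 kg, flat on the bench, alike but for the brass wheel turning captive on it at 4 to 21 mm height: 60 mm in diameter on one barrel, 74 mm on the other; which carries which changes each time (try it in the gauge, or look). Cap 52 mm in diameter at 22 to 30 mm; round upright steel arbor, 18 mm in diameter, at 30 to 66 mm, on the axis. Origin: centre of underside, z up
- gauge: slip gauge fixed to the bench: two aluminium rails, 22 mm high, 10 mm thick, form a lane 79 mm wide without floor step. Origin: on the bench midway between its two steel jaws; x is the sliding direction, mouth to closed end; z up. Jaws: x -7 to +7 mm, 30 mm high, 68 mm gap. Straight entry lane: x -60 to -7 mm; open flared mouth, 79 to 112 mm wide: x -100 to -60 mm
- gauge_mouth (a point): point on the bench on the lane's axis where the straight entry lane begins, 60 mm before the middle of the jaws. A 74 mm barrel jams with its axis about 38 mm beyond this point
- gauge_bay (a point): point on the bench in the middle of the closed bay behind the jaws, 58 mm past their middle. The bay runs from 7 to 110 mm past the jaws' middle, 79 mm wide, and is closed by a wall 22 mm high. A 60 mm barrel is wholly past the jaws when its axis is over 37 mm past their middle, and touches the end wall at 80 mm
- tray: open wooden reject tray fixed to the bench, outside 140 (x) by 120 (y) by 22 mm high, walls and floor 5 mm thick; origin: centre of the underside, z up
- driver_stand: bystander: loose round screwdriver stand, 90 mm in diameter, 123 mm high with its drivers; origin: centre of the underside
- dome: bystander: loose glass dome on a dark wooden foot, 124 mm in diameter, 144 mm high; origin: centre of the underside
- basket: bystander: low round brass parts basket, 90 mm in diameter, 18 mm high; origin: centre of the underside
Things that resemble listed ones, but are neither listed nor needed, are in the scene too. What is shaped like the barrel_p but blue or purple is not meant.

How it is judged:
On the way, in this order (a step that is already met when the one before it is completed fails the run):
1. a barrel stands in the mouth or entry lane of the gauge, before the jaws, down on the bench (((x of barrel_p in the frame of gauge between -0.14 and -0.025 m and y of barrel_p in the frame of gauge between -0.03 and 0.03 m and height (world z) of barrel_p below 0.008 m) or (x of barrel_q in the frame of gauge between -0.14 and -0.025 m and y of barrel_q in the frame of gauge between -0.03 and 0.03 m and height (world z) of barrel_q below 0.008 m))), for 0.1 s.
2. the barrel that fits slides through the gap between the jaws, down on the bench (((x of barrel_p in the frame of gauge between -0.01 and 0.01 m and y of barrel_p in the frame of gauge between -0.008 and 0.008 m and height (world z) of barrel_p below 0.008 m and angle between barrel_p's own z axis and vertical below 0.15 rad) or (x of barrel_q in the frame of gauge between -0.01 and 0.01 m and y of barrel_q in the frame of gauge between -0.008 and 0.008 m and height (world z) of barrel_q below 0.008 m and angle between barrel_q's own z axis and vertical below 0.15 rad))), for 0.05 s.
At the end, for the whole second after the job is handed in: The barrel that fits stands upright on the bench in the bay, wholly past the jaws (axis 34 to 95 mm behind the jaws' middle); the one that does not fit stands upright on the floor of the reject tray; both at rest (((x of barrel_p in the frame of gauge between 0.034 and 0.095 m and y of barrel_p in the frame of gauge between -0.02 and 0.02 m and height (world z) of barrel_p below 0.008 m and angle between each of barrel_p, barrel_q's own z axis and vertical below 0.1 rad and linear speed of each of barrel_p, barrel_q below 0.02 m/s and x of barrel_q in the frame of tray between -0.04 and 0.04 m and y of barrel_q in the frame of tray between -0.03 and 0.03 m and z of barrel_q in the frame of tray between 0 and 0.012 m) or (x of barrel_q in the frame of gauge between 0.034 and 0.095 m and y of barrel_q in the frame of gauge between -0.02 and 0.02 m and height (world z) of barrel_q below 0.008 m and angle between each of barrel_q, barrel_p's own z axis and vertical below 0.1 rad and linear speed of each of barrel_q, barrel_p below 0.02 m/s and x of barrel_p in the frame of tray between -0.04 and 0.04 m and y of barrel_p in the frame of tray between -0.03 and 0.03 m and z of barrel_p in the frame of tray between 0 and 0.012 m))); the robot touches nothing.
It fails at once if the gauge is pressed with over 35 N, as by forcing a barrel that jams (contact force between gauge and anything else above 35 N).
It fails at once if a barrel is dropped from more than 40 mm above the bench ((height (world z) of barrel_p above 0.04 m and contact force between anything else and barrel_p below 0.02 N) or (height (world z) of barrel_q above 0.04 m and contact force between anything else and barrel_q below 0.02 N)).
It fails at once if the screwdriver stand, glass dome or parts basket is moved more than 20 mm (distance of any of driver_stand, dome, basket from where it was at the start of the episode above 0.02 m).
It also fails if it takes over 72 s, if anything falls off the work surface, if the arm or the gripper's body presses on something with over 40 N, if the wrist force passes 120 N, or if a joint passes its speed limit or range.

## Working session

There is one attempt and no reset: what is moved stays moved. The work goes in short steps, Python scripts to look and compute and a tool call to move; the robot and the scene stay as the last step left them, time stands still between calls to the robot, and variables do not carry over. Pictures are saved under pics/ and viewed, at most 10 in all, crops included, and the job is handed in when it is done.

Besides the shell and the picture viewer there is one more tool, called after "Emit:" as name(argument=value, ...) on one line, values as JSON. drive_tool: Moves the arm, as the interface text tells. Its arguments: {"type":"object","properties":{"deltas":{"type":"array","items":{"type":"object","properties":{"linear":{"type":"array","items":{"type":"number"}},"twist":{"type":"number"},"claw":{"type":"number"}}}},"squeeze":{"type":"number"}},"required":["deltas"]}

```bash
mkdir -p pics; ls; python3 - <<'E'
from rig import sensors, eyes
import cv2
for n in("top","scene"):
    im=eyes.get_image(n); cv2.imwrite(f"pics/{n}0.png",im[:,:,::-1])
    m=eyes.camera_model(n); print(n,m)
print(sensors.get_state())
E
```

```text
pics
top {'intrinsics': array([[397.87506656,   0.        , 258.72557383],
       [  0.        , 397.87506656, 195.45950755],
       [  0.        ,   0.        ,   1.        ]]), 'dist': array([-0.11959828,  0.        ,  0.        ,  0.        ,  0.        ]), 'R': array([[ 0.0276865 , -0.99960505, -0.00481779],
       [-0.99302668, -0.02695115, -0.11476783],
       [ 0.11459266,  0.00796172, -0.99338066]]), 't': array([-0.06062403,  0.61259207,  0.95739568])}
scene {'intrinsics': array([[422.94440088,   0.        , 253.10811442],
       [  0.        , 422.94440088, 190.6360202 ],
       [  0.        ,   0.        ,   1.        ]]), 'dist': array([-0.06103943,  0.        ,  0.        ,  0.        ,  0.        ]), 'R': array([[ 0.69600966,  0.71792134, -0.01262899],
       [ 0.59504559, -0.58654937, -0.54943661],
       [-0.4018598 ,  0.37489837, -0.83543995]]), 't': array([-0.3958882 , -0.36562498,  1.45011224])}
{'clock': 0.1, 'qpos': array([ 1.21701395e+00,  2.76550213e-01,  1.50597159e+00, -3.82709121e-05,
        1.36068170e+00, -1.20985329e-01]), 'qd': array([-0.00272406, -0.00153776, -0.0027444 ,  0.00061468, -0.00149854,
       -0.00098363]), 'effort': array([ 1.47141865e-03, -4.17700624e+01, -2.46405011e+01, -1.74844577e-04,
        5.92255892e-03,  9.75707621e-06]), 'position': array([0.1325131 , 0.55908237, 0.24152958]), 'ee_rot': array([-1.71217203e-04,  1.16131848e-01,  9.93233480e-01, -7.87236561e-04]), 'contact_force': array([-0.36863544, -0.12842451, -0.00327096]), 'moment': array([ 0.01070994,  0.02360004, -0.03446337]), 'gripper_force': 0.0, 'width': 0.08528031872616314}
```

View pics/top0.png

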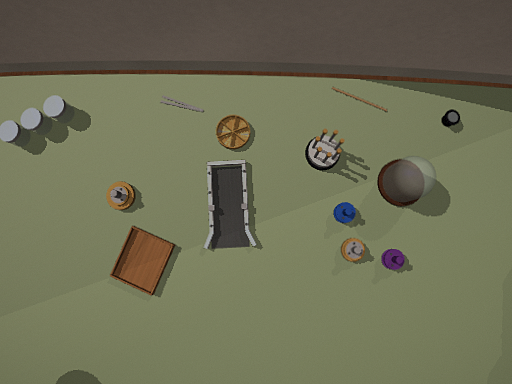

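View pics/scene0.png

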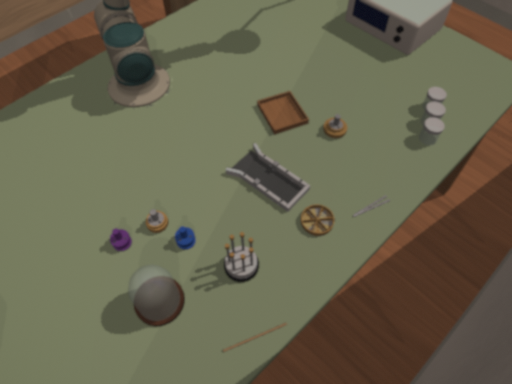

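The top view shows the brass barrels at about (120,196) and (352,249). The gauge runs up the image with its mouth at (230,245), jaws near (228,207) and closed end at (227,163). The tray is at (143,260), the stand at (323,152), the dome at (402,182) and the basket at (234,132).

```bash
cat > h.py <<'E'
import numpy as np, cv2
from rig import sensors, eyes
def ray(n,uv,z):
    m=eyes.camera_model(n); R,t=np.array(m["R"]),np.array(m["t"])
    p=cv2.undistortPoints(np.float64(uv).reshape(-1,1,2),m["intrinsics"],m["dist"])[:,0]
    d=np.c_[p,np.ones(len(p))]@R; c=-R.T@t
    return c+d*((z-c[2])/d[:,2])[:,None]
def proj(n,X):
    m=eyes.camera_model(n); return cv2.projectPoints(np.float64(X).reshape(-1,1,3),cv2.Rodrigues(np.array(m["R"]))[0],np.array(m["t"]),m["intrinsics"],m["dist"])[0][:,0]
E
python3 - <<'E'
from h import *
for n,P in(("top",[(120,196),(352,249)]),("scene",[(336,127),(157,221)])):
    im=cv2.imread(f"pics/{n}0.png"); hsv=cv2.cvtColor(im,cv2.COLOR_BGR2HSV)
    for p in P:
        print(n,p,[hsv[p[1]+d,p[0]+e].tolist() for d,e in((9,-9),(9,0),(10,6),(0,-10),(-25,0))])
        m=cv2.inRange(hsv,(5,110,60),(25,255,255)); w=np.zeros_like(m); cv2.circle(w,p,26,255,-1); m&=w
        k,l,s,c=cv2.connectedComponentsWithStats(m); i=1+s[1:,4].argmax()
        h=cv2.convexHull(np.argwhere(l==i)[:,::-1].astype(np.float32))
        X=ray(n,h,0.0125)[:,:2].astype(np.float32)
        (c0,r)=cv2.minEnclosingCircle(X); e=cv2.fitEllipse(X)
        print(s[i],"c",c0,"d",2*r,"ellipse",e,"eqA d",2*np.sqrt(cv2.contourArea(X)/np.pi))
im=cv2.imread("pics/top0.png")
a=cv2.resize(im[145:300,95:275],None,fx=4,fy=4,interpolation=cv2.INTER_CUBIC)[:600]
cv2.imwrite("pics/crop0.png",a)
E
```

```text
top (120, 196) [[16, 161, 154], [15, 151, 64], [16, 159, 159], [17, 91, 138], [35, 62, 131]]
[106 181  28  29 384] c (0.6077390909194946, 0.3173719644546509) d 0.07488332688808441 ellipse ((0.6079944968223572, 0.3172854483127594), (0.07300405204296112, 0.07432927191257477), 133.18539428710938) eqA d 0.07294119428149227
top (352, 249) [[35, 66, 116], [14, 113, 149], [16, 179, 94], [17, 160, 139], [38, 67, 92]]
[341 238  24  24 209] c (0.48565351963043213, -0.2850237786769867) d 0.06153728812932968 ellipse ((0.48577070236206055, -0.2852237820625305), (0.0592186264693737, 0.06077735126018524), 165.6671905517578) eqA d 0.059428252558658974
scene (336, 127) [[27, 65, 74], [16, 136, 77], [30, 60, 97], [16, 143, 91], [36, 58, 119]]
[324 119  23  19 209] c (0.6083783507347107, 0.3179193139076233) d 0.07825182378292084 ellipse ((0.6072257161140442, 0.3184520900249481), (0.0706108957529068, 0.07994168251752853), 26.836353302001953) eqA d 0.07226571175583364
scene (157, 221) [[29, 62, 82], [17, 141, 101], [30, 60, 107], [16, 108, 104], [35, 57, 126]]
[146 213  22  19 149] c (0.48723235726356506, -0.28327491879463196) d 0.0607306994497776 ellipse ((0.4862346947193146, -0.28315603733062744), (0.0578044131398201, 0.0628434270620346), 66.38420104980469) eqA d 0.05397182964036356
```

View pics/crop0.png

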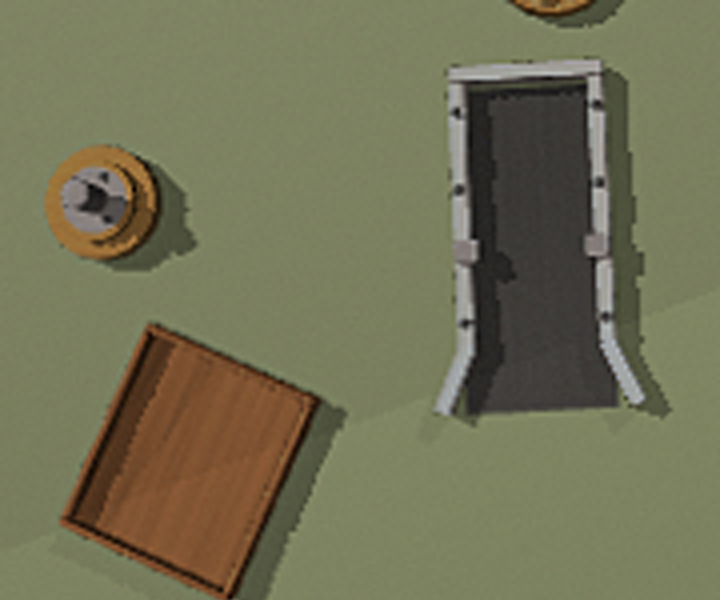

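The crop shows the gauge rails, with jaw blocks at crop (466,251) and (596,245) and the end wall's outer corners at (449,68) and (602,60). The tray's top corners are near (151,323), (318,400), (62,520) and (230,600). The left barrel measures about 74 mm and the right one about 60 mm, so the right barrel should fit.

```bash
python3 - <<'E'
from h import *
im=cv2.imread("pics/top0.png"); hsv=cv2.cvtColor(im,cv2.COLOR_BGR2HSV)
f=lambda L:[((x+.5)/4-.5+95,(y+.5)/4-.5+145) for x,y in L]
J=ray("top",f([(466,251),(596,245),(478,251),(584,245)]),.030)[:,:2]
W=ray("top",f([(449,67),(602,60),(466,84),(588,76)]),.022)[:,:2]
K=ray("top",f([(466,350),(606,345)]),.022)[:,:2]   # rail kinks mid
print("jaws",J,"gap",np.linalg.norm(J[2]-J[3]),"mid",J[:2].mean(0),J[2:].mean(0))
print("wall",W,"outer w",np.linalg.norm(W[0]-W[1]),W[:2].mean(0)); print("kink",K,np.linalg.norm(K[0]-K[1]),K.mean(0))
mid=J.mean(0); a=W[:2].mean(0)-K.mean(0); print("axis deg",np.degrees(np.arctan2(a[1],a[0])),"jaw line normal",np.degrees(np.arctan2(*(J[0]-J[1])[::-1]))-90)
print("len jaw->wall outer",np.linalg.norm(W[:2].mean(0)-mid),"jaw->kink",np.linalg.norm(K.mean(0)-mid))
# rails by bright mask, z=.022
m=cv2.inRange(hsv,(0,0,130),(180,45,255)); w=np.zeros_like(m); w[155:252,198:262]=255; m&=w
for r in (172,180,188,196,217,222,227):
    c=np.flatnonzero(m[r]); L=c[c<228];R=c[c>=228]; X=ray("top",[(L.mean(),r),(R.mean(),r)],.022)[:,:2]; print(r,X.mean(0),X[0,1]-X[1,1])
m=cv2.inRange(hsv,(3,120,20),(16,255,255)); w=np.zeros_like(m); w[222:300,105:180]=255; m&=w
h=cv2.convexHull(np.argwhere(m)[:,::-1].astype(np.float32)); X=ray("top",h,.022)[:,:2]*1000
print("tray",cv2.minAreaRect(X.astype(np.float32)))
# arbor tops
for c in ((.6076,.3175),(.486,-.2845)): print("arbor top proj",proj("top",[[*c,.066]]),proj("scene",[[*c,.066]]))
for n,c in (("stand",(323,155)),("dome",(400,184)),("basket",(234,132)),("blue",(345,213)),("purple",(393,260))): print(n,ray("top",[c],.02))
E
```

```text
jaws [[ 0.5813459   0.07458962]
 [ 0.5873771  -0.00674162]
 [ 0.58155793  0.06705035]
 [ 0.58717047  0.00076381]] gap 0.06652372122767057 mid [0.5843615 0.033924 ] [0.5843642  0.03390708]
wall [[ 0.69981249  0.09153444]
 [ 0.70681951 -0.00637789]
 [ 0.68901497  0.08011741]
 [ 0.6961806   0.00222775]] outer w 0.09816273208740876 [0.703316   0.04257828]
kink [[ 0.51971281  0.0731355 ]
 [ 0.52540738 -0.01462397]] 0.08794402941438946 [0.5225601  0.02925576]
axis deg 4.21533102118068 jaw line normal 4.241063428791179
len jaw->wall outer 0.11926815810309427 jaw->kink 0.06197817260406623
172 [0.67341545 0.04333783] 0.08557797524017538
180 [0.65285946 0.04000527] 0.09043807824535943
188 [0.63236098 0.03859506] 0.08893775955667829
196 [0.61198127 0.03656769] 0.08871794806897193
217 [0.55891571 0.0314859 ] 0.0894488797091553
222 [0.54634326 0.03104079] 0.0893351803653809
227 [0.53379312 0.03080977] 0.08964548282424004
tray ((443.6659240722656, 246.24554443359375), (122.92999267578125, 140.26046752929688), 68.46892547607422)
arbor top proj [[112.03302804 192.65846481]] [[337.37463299 115.50409945]]
arbor top proj [[357.46627697 249.67450267]] [[151.82539577 211.52318542]]
stand [[ 0.72498097 -0.20606438  0.02      ]]
dome [[ 0.65536662 -0.40684604  0.02      ]]
basket [[0.77945036 0.02492056 0.02      ]]
blue [[ 0.57700002 -0.2633183   0.02      ]]
purple [[ 0.46096804 -0.38718151  0.02      ]]
```

The gauge origin is about (0.584, 0.034), with its axis about 4.4° from world x. As a check, the outer end wall measures 119 mm past the jaws against 120 mm expected. The tray is at about (0.444, 0.246) and measures 140 by 123 mm. The 60 mm barrel is at (0.486, -0.2845), so I'll move towards it.

Emit:
drive_tool(deltas=[{"linear":[40,-30,0],"twist":6,"claw":0.7},{"linear":[70,-60,0],"twist":12,"claw":0.7},{"linear":[85,-98,0],"twist":18,"claw":0.7},{"linear":[100,-136,0],"twist":18,"claw":0.7},{"linear":[115,-174,0],"twist":18,"claw":0.7},{"linear":[130,-212,0],"twist":18,"claw":0.7},{"linear":[145,-250,0],"twist":18,"claw":0.7},{"linear":[160,-288,0],"twist":18,"claw":0.7},{"linear":[175,-326,0],"twist":18,"claw":0.7},{"linear":[190,-364,0],"twist":18,"claw":0.7},{"linear":[205,-402,0],"twist":18,"claw":0.7},{"linear":[220,-440,0],"twist":18,"claw":0.7}], squeeze=25)

```text
clock: 1.1
position: [0.3525, 0.1178, 0.2423]
ee_rot: [0.0, -0.041, 0.999, 0.0]
contact_force: [1.9, 0.7, 1.0]
width: 0.0601
gripper_force: 0.0
```

Emit:
drive_tool(deltas=[{"linear":[13,-38,0],"claw":0.7},{"linear":[26,-76,0],"claw":0.7},{"linear":[39,-114,0],"claw":0.7},{"linear":[52,-152,-5],"claw":0.7},{"linear":[65,-190,-10],"claw":0.7},{"linear":[78,-228,-20],"claw":0.7},{"linear":[90,-266,-30],"claw":0.7},{"linear":[102,-304,-40],"claw":0.7},{"linear":[114,-340,-50],"claw":0.7},{"linear":[125,-376,-65],"claw":0.7},{"linear":[133,-404,-90],"claw":0.7},{"linear":[133,-404,-110],"claw":0.7}])

```text
$.deltas[0]: bad value
```

```bash
python3 - <<'E'
from h import *
print(sensors.get_state()["position"])
for n,p in(("top",(352,249)),("scene",(157,221))):
    im=eyes.get_image(n)[:,:,::-1]; cv2.imwrite(f"pics/{n}1.png",im)
    # compare: TCP projection and barrel axis points
s=cv2.imread("pics/scene1.png"); 
cv2.imwrite("pics/c1.png",np.hstack([cv2.resize(cv2.imread("pics/top1.png")[205:305,300:400],(400,400)),cv2.resize(s[170:270,107:207],(400,400))]))
E
```

```text
[0.3524664  0.11777352 0.24231811]
```

View pics/c1.png

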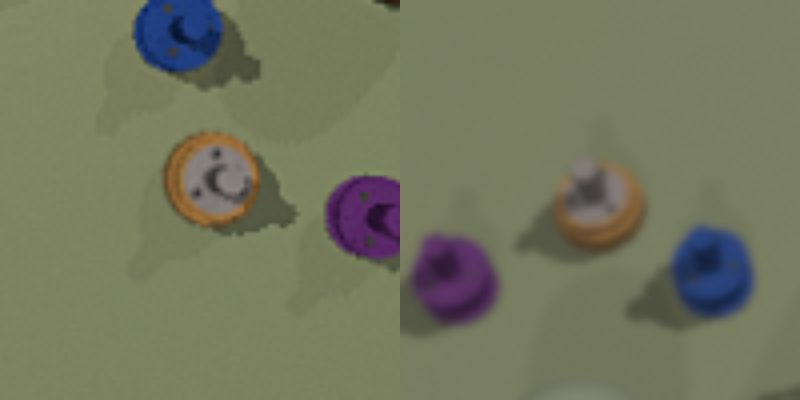

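The move was refused because every row needs a twist. The crops show the 60 mm barrel undisturbed, with its arbor top at about (358.5,250) in the top view and (153,211) in the scene view. Both are within 1.5 px of prediction.

Emit:
drive_tool(deltas=[{"linear":[13,-38,0],"twist":0,"claw":0.7},{"linear":[26,-76,0],"twist":0,"claw":0.7},{"linear":[39,-114,0],"twist":0,"claw":0.7},{"linear":[52,-152,-5],"twist":0,"claw":0.7},{"linear":[65,-190,-10],"twist":0,"claw":0.7},{"linear":[78,-228,-20],"twist":0,"claw":0.7},{"linear":[90,-266,-30],"twist":0,"claw":0.7},{"linear":[102,-304,-40],"twist":0,"claw":0.7},{"linear":[114,-340,-50],"twist":0,"claw":0.7},{"linear":[125,-376,-60],"twist":0,"claw":0.7},{"linear":[133,-404,-80],"twist":0,"claw":0.7},{"linear":[133,-404,-100],"twist":0,"claw":0.7}])

```text
clock: 2.2
position: [0.4887, -0.2902, 0.1416]
ee_rot: [0.002, -0.039, 0.999, -0.003]
contact_force: [0.2, 0.3, -0.3]
width: 0.0598
gripper_force: 0.0
```

```bash
python3 - <<'E'
from h import *
print(sensors.get_state()["position"])
for n in("top","scene"):
    im=eyes.get_image(n)[:,:,::-1]; cv2.imwrite(f"pics/{n}2.png",im)
cv2.imwrite("pics/c2.png",np.hstack([cv2.resize(cv2.imread("pics/top2.png")[205:305,300:400],(400,400)),cv2.resize(cv2.imread("pics/scene2.png")[170:270,107:207],(400,400))]))
E
```

```text
[ 0.48866666 -0.29017314  0.14159796]
```

View pics/c2.png

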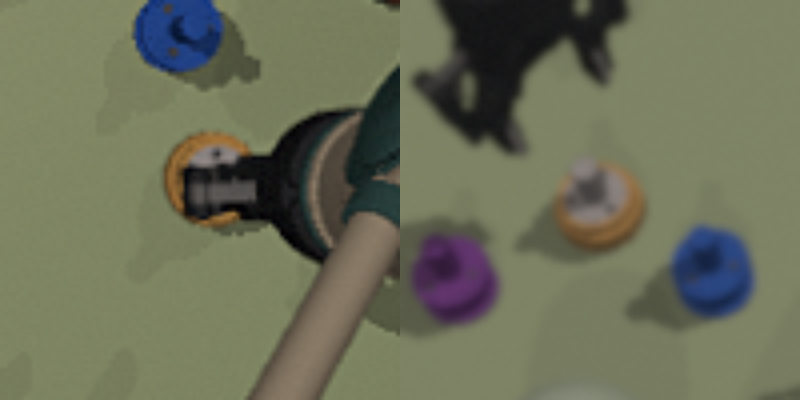

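The gripper hangs over the barrel and its neighbours are clear. I'll settle there and read the pose before descending around the arbor.

Emit:
drive_tool(deltas=[{"linear":[0,0,-15],"twist":0,"claw":0.7},{"linear":[0,0,-30],"twist":0,"claw":0.7},{"linear":[0,0,-40],"twist":0,"claw":0.7},{"linear":[0,0,-40],"twist":0,"claw":0.7},{"linear":[0,0,-40],"twist":0,"claw":0.7}])

```text
clock: 2.72
position: [0.4856, -0.2833, 0.1027]
ee_rot: [-0.0, -0.041, 0.999, 0.0]
contact_force: [0.7, -0.5, -0.6]
width: 0.0598
gripper_force: 0.0
```

Emit:
drive_tool(deltas=[{"linear":[0,-1,-20],"twist":0,"claw":0.7},{"linear":[0,-1,-38],"twist":0,"claw":0.7},{"linear":[0,-1,-48],"twist":0,"claw":0.7},{"linear":[0,-1,-54],"twist":0,"claw":0.7},{"linear":[0,-1,-54],"twist":0,"claw":0.7},{"linear":[0,-1,-54],"twist":0,"claw":0.4},{"linear":[0,-1,-54],"twist":0,"claw":0.2},{"linear":[0,-1,-54],"twist":0,"claw":0.1},{"linear":[0,-1,-54],"twist":0,"claw":0.1},{"linear":[0,-1,-54],"twist":0,"claw":0.1},{"linear":[0,-1,-54],"twist":0,"claw":0.1},{"linear":[0,-1,-54],"twist":0,"claw":0.1}], squeeze=30)

```text
clock: 3.72
position: [0.4861, -0.2855, 0.0491]
ee_rot: [0.001, -0.041, 0.999, -0.0]
contact_force: [0.2, 1.0, 6.0]
width: 0.0169
gripper_force: 30.6
```

Emit:
drive_tool(deltas=[{"linear":[0,0,15],"twist":0,"claw":0.1},{"linear":[0,0,32],"twist":0,"claw":0.1},{"linear":[0,0,36],"twist":0,"claw":0.1},{"linear":[0,30,36],"twist":0,"claw":0.1},{"linear":[-2,68,36],"twist":0,"claw":0.1},{"linear":[-4,108,36],"twist":0,"claw":0.1},{"linear":[-6,148,36],"twist":0,"claw":0.1},{"linear":[-8,188,36],"twist":0,"claw":0.1},{"linear":[-10,228,36],"twist":0,"claw":0.1},{"linear":[-11,265,36],"twist":0,"claw":0.1},{"linear":[-11,295,36],"twist":0,"claw":0.1},{"linear":[-11,311,36],"twist":0,"claw":0.1}])

```text
clock: 4.72
position: [0.4729, 0.029, 0.0834]
ee_rot: [-0.001, -0.042, 0.999, 0.001]
contact_force: [-0.1, -1.2, -4.4]
width: 0.0172
gripper_force: 30.0
```

Emit:
drive_tool(deltas=[{"linear":[0,0,0],"twist":0,"claw":0.1},{"linear":[0,0,-12],"twist":0,"claw":0.1},{"linear":[0,0,-24],"twist":0,"claw":0.1},{"linear":[0,0,-28],"twist":0,"claw":0.1},{"linear":[0,0,-31],"twist":0,"claw":0.1},{"linear":[0,0,-31],"twist":0,"claw":0.1}])

```text
clock: 5.22
position: [0.4741, 0.0252, 0.0526]
ee_rot: [-0.001, -0.04, 0.999, 0.0]
contact_force: [0.8, -0.3, -3.9]
width: 0.0172
gripper_force: 30.1
```

```bash
python3 - <<'E'
from h import *
s=sensors.get_state(); print(s["position"],s["width"],s["contact_force"])
for n in("top","scene"):
    im=eyes.get_image(n)[:,:,::-1]; cv2.imwrite(f"pics/{n}3.png",im)
cv2.imwrite("pics/c3.png",np.hstack([cv2.resize(cv2.imread("pics/top3.png")[160:280,170:290],(400,400)),cv2.resize(cv2.imread("pics/scene3.png")[110:230,200:320],(400,400))]))
E
```

```text
[0.47408808 0.02517088 0.05256358] 0.017175503172307604 [ 0.78585896 -0.3128714  -3.93541145]
```

View pics/c3.png

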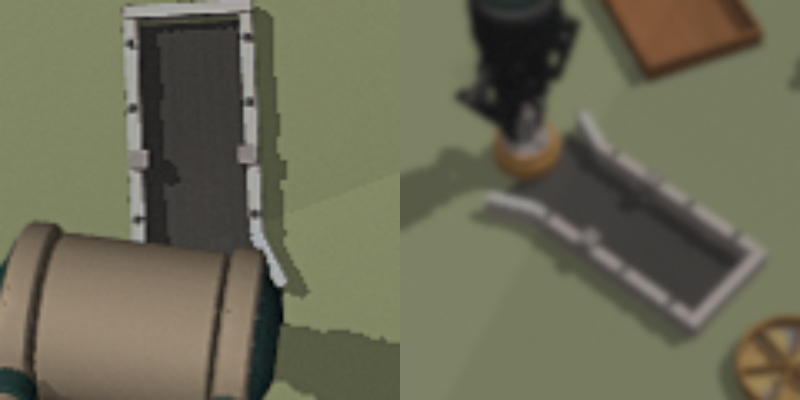

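The barrel hangs upright in the grip just before the flared mouth and is centred, at scene crop (527,155). I'll lower it onto the bench and measure it.

Emit:
drive_tool(deltas=[{"linear":[0,0,-2],"twist":0,"claw":0.1},{"linear":[0,0,-3.5],"twist":0,"claw":0.1},{"linear":[0,0,-3.5],"twist":0,"claw":0.1},{"linear":[0,0,-3.5],"twist":0,"claw":0.1}])

```text
clock: 5.65
position: [0.4746, 0.0256, 0.05]
ee_rot: [0.0, -0.041, 0.999, 0.0]
contact_force: [0.3, 0.2, -3.9]
width: 0.0166
gripper_force: 30.1
```

```bash
cat >> h.py <<'E'
def barrel(n,p,name):
    im=np.ascontiguousarray(eyes.get_image(n)[:,:,::-1]); cv2.imwrite(f"pics/{name}.png",im); hsv=cv2.cvtColor(im,cv2.COLOR_BGR2HSV)
    m=cv2.inRange(hsv,(5,110,40),(25,255,255)); w=np.zeros_like(m); cv2.circle(w,tuple(int(round(v)) for v in p),22,255,-1); m&=w
    k,l,s,c=cv2.connectedComponentsWithStats(m); i=1+s[1:,4].argmax()
    X=ray(n,cv2.convexHull(np.argwhere(l==i)[:,::-1].astype(np.float32)),.0125)[:,:2].astype(np.float32)
    c,r=cv2.minEnclosingCircle(X); c=np.array(c); a=np.radians(4.4); d=c-[.5845,.0341]
    print(name,"world",c,"d",2*r,"gauge",d@[np.cos(a),np.sin(a)],d@[-np.sin(a),np.cos(a)])
E
python3 - <<'E'
from h import *
s=sensors.get_state(); print(s["position"],s["width"],s["contact_force"])
barrel("scene",proj("scene",[[*s["position"][:2],.0125]])[0],"scene4")
# gauge in the scene view (bright rails): jaw check
mid=[[.5845,.0341,.03]]; print(proj("scene",mid))
E
```

```text
[0.47461747 0.02564257 0.0499505 ] 0.016602514356460905 [ 0.33657801  0.20607265 -3.8513426 ]
scene4 world [0.47733003 0.02826885] d 0.06022534519433975 gauge -0.10730147458896053 0.0024080131983931392
[[265.42275576 171.54616642]]
```

Emit:
drive_tool(deltas=[{"linear":[0,0,-1],"twist":0,"claw":0.1},{"linear":[0,0,-1],"twist":0,"claw":0.1},{"linear":[8,0.6,-1],"twist":0,"claw":0.1},{"linear":[16,1.2,-1],"twist":0,"claw":0.1},{"linear":[24,1.8,-1],"twist":0,"claw":0.1},{"linear":[32,2.4,-1],"twist":0,"claw":0.1},{"linear":[40,3.1,-1],"twist":0,"claw":0.1},{"linear":[48,3.7,-1],"twist":0,"claw":0.1},{"linear":[56,4.3,-1],"twist":0,"claw":0.1},{"linear":[62,4.8,-1],"twist":0,"claw":0.1},{"linear":[66,5.1,-1],"twist":0,"claw":0.1},{"linear":[66,5.1,-1],"twist":0,"claw":0.1}], squeeze=20)

```text
clock: 6.7
position: [0.5399, 0.0309, 0.0496]
ee_rot: [-0.001, -0.041, 0.999, 0.0]
contact_force: [-1.7, -0.4, 5.1]
width: 0.0172
gripper_force: 34.8
```

```bash
python3 - <<'E'
from h import *
s=sensors.get_state(); print(s["position"],s["width"],s["contact_force"])
barrel("scene",proj("scene",[[*s["position"][:2],.0125]])[0],"scene5")
a=cv2.imread("pics/scene5.png")[110:230,200:350]; cv2.imwrite("pics/c5.png",cv2.resize(a,(750,600),interpolation=cv2.INTER_CUBIC))
E
```

```text
[0.53994462 0.03085146 0.04962067] 0.017207741169732154 [-1.73548396 -0.44155473  5.14052763]
scene5 world [0.5199011  0.03314723] d 0.06163663789629936 gauge -0.06448161002275285 0.004006000147082152
```

View pics/c5.png

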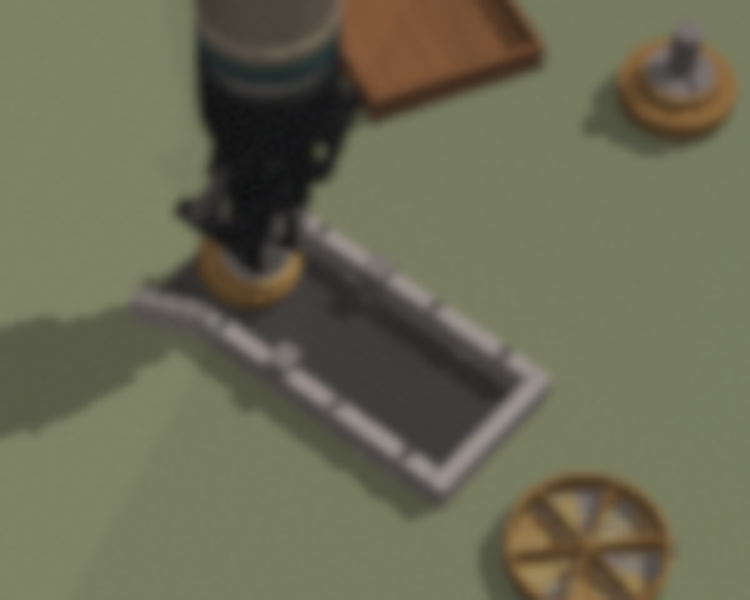

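The crop shows the wheel in the entry lane, spanning about x 197–303 and y 238–307, with nothing touching the rails. The mask centre lags the TCP, so I'll check that against projected points.

```bash
python3 - <<'E'
from h import *
p=np.array([.5399,.0309])
f=lambda X:(proj("scene",X)-[200,110])*5
print("pred wheel/arbor", f([[*p,.0125],[*p,.026],[*p,.05]]))
a=np.linspace(0,2*np.pi,60); W=np.c_[p[0]+.03*np.cos(a),p[1]+.03*np.sin(a),0*a+.0125]
q=f(W); print("pred wheel bbox",q.min(0),q.max(0))
hsv=cv2.cvtColor(cv2.imread("pics/scene5.png"),cv2.COLOR_BGR2HSV); m=cv2.inRange(hsv,(5,110,40),(25,255,255))[110:230,200:350]
m[:40]=0;m[:,:35]=0;m[75:]=0;m[:,65:]=0; y,x=np.nonzero(m); print("mask bbox",x.min()*5,x.max()*5+5,y.min()*5,y.max()*5+5)
E
```

```text
pred wheel/arbor [[268.81805635 284.38110876]
 [268.55339515 270.46887761]
 [268.07066339 245.09748026]]
pred wheel bbox [217.44805696 243.60666457] [320.17699265 326.25981277]
mask bbox 200 305 240 310
```

The wheel lags the TCP by about 14 mm, so pressing it down while dragging has tilted the barrel in the pads. I'll open the fingers to let it settle flat, then look again.

Emit:
drive_tool(deltas=[{"linear":[0,0,0],"twist":0,"claw":0.3},{"linear":[0,0,0],"twist":0,"claw":0.6},{"linear":[0,0,0],"twist":0,"claw":0.6},{"linear":[0,0,15],"twist":0,"claw":0.6},{"linear":[0,0,40],"twist":0,"claw":0.6},{"linear":[-20,0,70],"twist":0,"claw":0.6},{"linear":[-50,0,90],"twist":0,"claw":0.6},{"linear":[-90,0,90],"twist":0,"claw":0.6},{"linear":[-120,0,90],"twist":0,"claw":0.6},{"linear":[-120,0,90],"twist":0,"claw":0.6}])

```text
clock: 7.58
position: [0.413, 0.0315, 0.1384]
ee_rot: [-0.004, -0.041, 0.999, 0.0]
contact_force: [-1.0, 0.2, 0.3]
width: 0.0512
gripper_force: 0.0
```

```bash
python3 - <<'E'
from h import *
s=sensors.get_state(); print(s["position"],s["width"],s["contact_force"])
barrel("scene",proj("scene",[[.522,.0309,.0125]])[0],"scene6")
barrel("top",proj("top",[[.522,.0309,.0125]])[0],"top6")
cv2.imwrite("pics/c6.png",np.hstack([cv2.resize(cv2.imread("pics/top6.png")[160:280,170:290],(400,400)),cv2.resize(cv2.imread("pics/scene6.png")[110:230,200:320],(400,400))]))
E
```

```text
[0.41297766 0.03145335 0.13839205] 0.05120221662889809 [-0.98257223  0.15058565  0.29896253]
scene6 world [0.51825547 0.03249918] d 0.06514670699834824 gauge -0.06617210219228815 0.0034861130522723317
top6 world [0.51464242 0.02968915] d 0.06156133487820625 gauge -0.06999009095206361 0.0009615574982637488
```

View pics/c6.png

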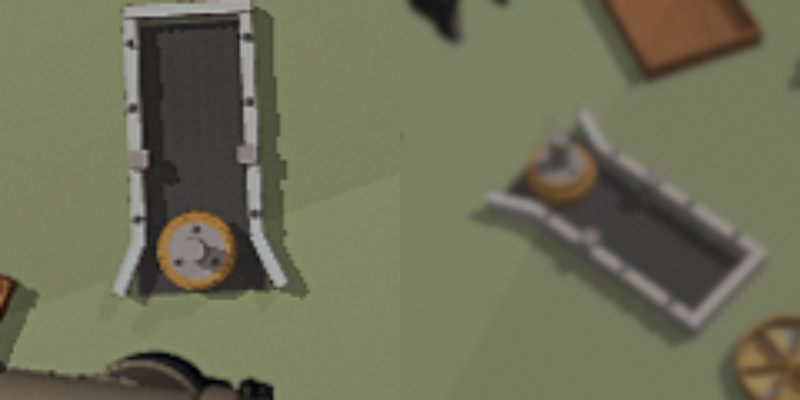

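The barrel stands upright at about gauge (-69, +1) mm, at top crop (196,250), clear of the rails. I'll regrip with the fingers closing along the slide direction so the pads resist pitching, and slide with almost no down-force.

Emit:
drive_tool(deltas=[{"linear":[0,0,0],"twist":-7,"claw":0.6},{"linear":[0,0,0],"twist":-14,"claw":0.6},{"linear":[10,0,0],"twist":-21,"claw":0.6},{"linear":[20,0,0],"twist":-28,"claw":0.6},{"linear":[35,0,0],"twist":-35,"claw":0.6},{"linear":[50,0,0],"twist":-42,"claw":0.6},{"linear":[65,0,0],"twist":-49,"claw":0.6},{"linear":[80,-1,0],"twist":-56,"claw":0.6},{"linear":[90,-1,0],"twist":-63,"claw":0.6},{"linear":[95,-1,0],"twist":-70,"claw":0.6},{"linear":[95,-1,0],"twist":-77,"claw":0.6},{"linear":[95,-1,0],"twist":-84,"claw":0.6}])

```text
clock: 8.68
position: [0.5183, 0.0296, 0.1384]
ee_rot: [0.001, 0.641, 0.768, 0.001]
contact_force: [-0.8, 0.9, -0.2]
width: 0.0511
gripper_force: 0.0
```

Emit:
drive_tool(deltas=[{"linear":[0,0,-10],"twist":-6,"claw":0.6},{"linear":[0,0,-25],"twist":-6,"claw":0.6},{"linear":[0,0,-35],"twist":-6,"claw":0.6},{"linear":[0,0,-35],"twist":-6,"claw":0.6},{"linear":[0,0,-35],"twist":-6,"claw":0.6}])

```text
clock: 9.1
position: [0.5161, 0.0298, 0.1031]
ee_rot: [-0.0, 0.678, 0.735, -0.0]
contact_force: [-0.6, -0.5, -0.3]
width: 0.0512
gripper_force: 0.0
```

Emit:
drive_tool(deltas=[{"linear":[0,0,-20],"twist":0,"claw":0.6},{"linear":[0,0,-38],"twist":0,"claw":0.6},{"linear":[0,0,-50],"twist":0,"claw":0.6},{"linear":[0,0,-50],"twist":0,"claw":0.6},{"linear":[0,0,-50],"twist":0,"claw":0.4},{"linear":[0,0,-50],"twist":0,"claw":0.2},{"linear":[0,0,-50],"twist":0,"claw":0.1},{"linear":[0,0,-50],"twist":0,"claw":0.1},{"linear":[0,0,-50],"twist":0,"claw":0.1},{"linear":[0,0,-50],"twist":0,"claw":0.1}], squeeze=30)

```text
clock: 9.93
position: [0.5163, 0.0297, 0.0549]
ee_rot: [0.001, 0.678, 0.735, 0.001]
contact_force: [-1.1, -0.0, 6.0]
width: 0.0168
gripper_force: 29.8
```

Emit:
drive_tool(deltas=[{"linear":[0,0,2],"twist":0,"claw":0.1},{"linear":[0,0,2],"twist":0,"claw":0.1},{"linear":[0,0,3],"twist":0,"claw":0.1},{"linear":[0,0,3],"twist":0,"claw":0.1},{"linear":[0,0,3],"twist":0,"claw":0.1}])

```text
clock: 10.35
position: [0.5152, 0.0298, 0.0564]
ee_rot: [-0.0, 0.678, 0.735, -0.0]
contact_force: [0.6, -0.5, -3.5]
width: 0.0167
gripper_force: 29.5
```

Emit:
drive_tool(deltas=[{"linear":[5,-0.4,0],"twist":0,"claw":0.1},{"linear":[10,0,0],"twist":0,"claw":0.1},{"linear":[16,0.3,0],"twist":0,"claw":0.1},{"linear":[22,0.7,0],"twist":0,"claw":0.1},{"linear":[27,1.1,0],"twist":0,"claw":0.1},{"linear":[31,1.4,0],"twist":0,"claw":0.1},{"linear":[35,1.7,0],"twist":0,"claw":0.1},{"linear":[39,2,0],"twist":0,"claw":0.1},{"linear":[43,2.3,0],"twist":0,"claw":0.1},{"linear":[47,2.6,0],"twist":0,"claw":0.1},{"linear":[50,2.8,0],"twist":0,"claw":0.1},{"linear":[50,2.8,0],"twist":0,"claw":0.1}])

```text
clock: 11.35
position: [0.5666, 0.0326, 0.0569]
ee_rot: [0.0, 0.678, 0.735, 0.0]
contact_force: [0.7, -0.8, -3.9]
width: 0.0166
gripper_force: 29.5
```

```bash
python3 - <<'E'
from h import *
s=sensors.get_state(); print(s["position"],s["width"],s["contact_force"],s["moment"])
p=s["position"][:2]
barrel("scene",proj("scene",[[*p,.0125]])[0],"scene7")
hsv=cv2.cvtColor(cv2.imread("pics/scene7.png"),cv2.COLOR_BGR2HSV); c=proj("scene",[[*p,.014]])[0].astype(int)
m=cv2.inRange(hsv,(5,110,40),(25,255,255)); w=np.zeros_like(m); cv2.circle(w,tuple(map(int,c)),20,255,-1); m&=w; y,x=np.nonzero(m); print("mask bbox",x.min(),x.max()+1,y.min(),y.max()+1)
a=np.linspace(0,2*np.pi,60); q=proj("scene",np.vstack([np.c_[p[0]+.03*np.cos(a),p[1]+.03*np.sin(a),0*a+z] for z in(.0055,.0225)])); print("pred",q.min(0),q.max(0))
E
```

```text
[0.56661592 0.03257864 0.05691102] 0.016623338063496525 [ 0.70525826 -0.83526871 -3.90449433] [ 0.03780069 -0.03378706 -0.02694761]
scene7 world [0.56670016 0.03597813] d 0.06302028149366379 gauge -0.01760329086037024 0.0032381783515136155
mask bbox 251 272 165 181
pred [250.18356766 161.47348455] [271.05008635 181.73491613]
```

There are no side forces and the barrel follows the TCP, so I'll carry on through the jaws.

Emit:
drive_tool(deltas=[{"linear":[5,0.4,0],"twist":0,"claw":0.1},{"linear":[11,0.8,0],"twist":0,"claw":0.1},{"linear":[17,1.3,0],"twist":0,"claw":0.1},{"linear":[23,1.8,0],"twist":0,"claw":0.1},{"linear":[30,2.3,0],"twist":0,"claw":0.1},{"linear":[38,2.9,0],"twist":0,"claw":0.1},{"linear":[46,3.5,0],"twist":0,"claw":0.1},{"linear":[54,4.1,0],"twist":0,"claw":0.1},{"linear":[62,4.8,0],"twist":0,"claw":0.1},{"linear":[69,5.3,0],"twist":0,"claw":0.1},{"linear":[74,5.7,0],"twist":0,"claw":0.1},{"linear":[74,5.7,0],"twist":0,"claw":0.1}])

```text
clock: 12.4
position: [0.6412, 0.0383, 0.0568]
ee_rot: [0.001, 0.678, 0.735, 0.001]
contact_force: [-0.3, -0.4, -3.9]
width: 0.0168
gripper_force: 29.5
```

```bash
python3 - <<'E'
from h import *
s=sensors.get_state(); print(s["position"],s["width"],s["contact_force"],s["moment"])
p=s["position"][:2]
barrel("scene",proj("scene",[[*p,.0125]])[0],"scene8")
E
```

```text
[0.6412359  0.03832262 0.05683417] 0.016822000218768743 [-0.27097535 -0.40615405 -3.90078197] [-0.0096167   0.00541973  0.01287442]
scene8 world [0.64120442 0.04141057] d 0.06258206069469452 gauge 0.05709815454239239 0.0029387152993665716
```

Emit:
drive_tool(deltas=[{"linear":[0,0,-1],"twist":0,"claw":0.1},{"linear":[0,0,-1.5],"twist":0,"claw":0.1},{"linear":[0,0,-1.5],"twist":0,"claw":0.1},{"linear":[0,0,-1],"twist":0,"claw":0.3},{"linear":[0,0,-1],"twist":0,"claw":0.6},{"linear":[0,0,-1],"twist":0,"claw":0.6},{"linear":[0,0,-1],"twist":0,"claw":0.6},{"linear":[0,0,15],"twist":0,"claw":0.6},{"linear":[0,0,40],"twist":0,"claw":0.6},{"linear":[-3,25,70],"twist":0,"claw":0.6},{"linear":[-7,60,80],"twist":0,"claw":0.6},{"linear":[-11,98,80],"twist":0,"claw":0.6}])

```text
clock: 13.45
position: [0.6313, 0.1363, 0.1413]
ee_rot: [0.003, 0.679, 0.734, 0.003]
contact_force: [1.3, 0.1, -0.3]
width: 0.0514
gripper_force: 0.0
```

Emit:
drive_tool(deltas=[{"linear":[-4,38,0],"twist":0,"claw":0.6},{"linear":[-8,76,0],"twist":0,"claw":0.6},{"linear":[-12,114,-5],"twist":0,"claw":0.6},{"linear":[-16,146,-15],"twist":0,"claw":0.6},{"linear":[-20,170,-30],"twist":0,"claw":0.6},{"linear":[-22,181,-35],"twist":0,"claw":0.6},{"linear":[-22,181,-35],"twist":0,"claw":0.6},{"linear":[-22,181,-35],"twist":0,"claw":0.6}])

```text
clock: 14.12
position: [0.6065, 0.3168, 0.1017]
ee_rot: [0.0, 0.677, 0.736, -0.001]
contact_force: [0.5, -1.1, 0.1]
width: 0.0514
gripper_force: 0.0
```

```bash
python3 - <<'E'
from h import *
s=sensors.get_state(); print(s["position"],s["ee_rot"],s["qpos"][5])
barrel("top",proj("top",[[.641,.0385,.0125]])[0],"top9")
barrel("scene",proj("scene",[[.641,.0385,.0125]])[0],"scene9")
E
```

```text
[0.60652494 0.31675495 0.10173385] [ 3.72528480e-04  6.77360362e-01  7.35651031e-01 -6.02378469e-04] 0.29836792389464023
top9 world [0.63738841 0.03814906] d 0.06235123798251152 gauge 0.05304317279821729 -2.0422035824599345e-05
scene9 world [0.63962877 0.04007355] d 0.06171713396906853 gauge 0.05542457515981386 0.0017265239160374375
```

The fitting barrel stands in the bay about 54 mm past the jaws. Next I'll grasp the 74 mm barrel.

Emit:
drive_tool(deltas=[{"linear":[1,1,-20],"twist":0,"claw":0.6},{"linear":[1,1,-38],"twist":0,"claw":0.6},{"linear":[1,1,-49],"twist":0,"claw":0.6},{"linear":[1,1,-49],"twist":0,"claw":0.6},{"linear":[1,1,-49],"twist":0,"claw":0.4},{"linear":[1,1,-49],"twist":0,"claw":0.2},{"linear":[1,1,-49],"twist":0,"claw":0.1},{"linear":[1,1,-49],"twist":0,"claw":0.1},{"linear":[1,1,-49],"twist":0,"claw":0.1},{"linear":[1,1,-49],"twist":0,"claw":0.1}], squeeze=35)

```text
clock: 15.05
position: [0.6086, 0.3183, 0.0543]
ee_rot: [0.001, 0.678, 0.735, 0.001]
contact_force: [0.3, -1.6, 6.5]
width: 0.0162
gripper_force: 34.8
```

Emit:
drive_tool(deltas=[{"linear":[0,0,3],"twist":0,"claw":0.1},{"linear":[0,0,10],"twist":0,"claw":0.1},{"linear":[0,0,25],"twist":0,"claw":0.1},{"linear":[0,0,38],"twist":0,"claw":0.1},{"linear":[0,0,38],"twist":0,"claw":0.1},{"linear":[0,0,38],"twist":0,"claw":0.1}])

```text
clock: 15.55
position: [0.6077, 0.3186, 0.0911]
ee_rot: [0.0, 0.678, 0.735, 0.0]
contact_force: [-0.4, 0.2, -3.5]
width: 0.0164
gripper_force: 34.5
```

```bash
python3 - <<'E'
from h import *
hsv=cv2.cvtColor(cv2.imread("pics/scene0.png"),cv2.COLOR_BGR2HSV)
m=cv2.inRange(hsv,(3,120,20),(16,255,255)); w=np.zeros_like(m); w[88:136,252:312]=255; m&=w
h=cv2.convexHull(np.argwhere(m)[:,::-1].astype(np.float32)); h=h
print("tray scene z.022",cv2.minAreaRect((ray("scene",h,.022)[:,:2]*1000).astype(np.float32)))
print(proj("scene",[[.4437,.2462,.0]]))
# top: corners of crop
f=[((x+.5)/4-.5+95,(y+.5)/4-.5+145) for x,y in((151,323),(318,400),(62,520),(230,600))]
print(ray("top",f,.022)[:,:2].mean(0))
E
```

```text
tray scene z.022 ((450.05841064453125, 243.31687927246094), (117.8925552368164, 143.51039123535156), 68.86247253417969)
[[280.85214755 114.53110125]]
[0.44455985 0.24580451]
```

Emit:
drive_tool(deltas=[{"linear":[-15,-7,0],"twist":0,"claw":0.1},{"linear":[-40,-18,0],"twist":0,"claw":0.1},{"linear":[-68,-30,0],"twist":0,"claw":0.1},{"linear":[-96,-42,0],"twist":0,"claw":0.1},{"linear":[-124,-55,0],"twist":0,"claw":0.1},{"linear":[-148,-66,0],"twist":0,"claw":0.1},{"linear":[-163,-73,0],"twist":0,"claw":0.1},{"linear":[-163,-73,0],"twist":0,"claw":0.1},{"linear":[-163,-73,-8],"twist":0,"claw":0.1},{"linear":[-163,-73,-18],"twist":0,"claw":0.1},{"linear":[-163,-73,-26],"twist":0,"claw":0.1},{"linear":[-163,-73,-26],"twist":0,"claw":0.1}])

```text
clock: 16.55
position: [0.4439, 0.245, 0.0623]
ee_rot: [-0.001, 0.678, 0.735, -0.002]
contact_force: [0.5, 0.6, -2.7]
width: 0.0166
gripper_force: 34.6
```

Emit:
drive_tool(deltas=[{"linear":[0,0,-1.5],"twist":0,"claw":0.1},{"linear":[0,0,-3],"twist":0,"claw":0.1},{"linear":[0,0,-4],"twist":0,"claw":0.1},{"linear":[0,0,-4],"twist":0,"claw":0.1}])

```text
clock: 16.88
position: [0.4448, 0.2454, 0.0607]
ee_rot: [0.0, 0.678, 0.735, 0.0]
contact_force: [-0.2, 0.4, -3.1]
width: 0.0166
gripper_force: 34.6
```

```bash
python3 - <<'E'
from h import *
for n in("top","scene"): cv2.imwrite(f"pics/{n}10.png",eyes.get_image(n)[:,:,::-1])
cv2.imwrite("pics/c10.png",np.hstack([cv2.resize(cv2.imread("pics/top10.png")[150:310,80:280],(400,320)),cv2.resize(cv2.imread("pics/scene10.png")[70:198,230:390],(400,320))]))
E
```

```text
(no output)
```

View pics/c10.png

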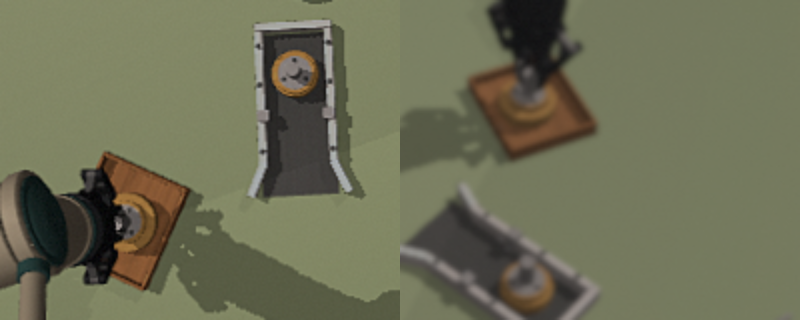

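The 74 mm barrel is centred in the tray at scene crop (528,105), and the 60 mm one stands in the bay at top crop (295,73). I'll touch the barrel down, release it and retreat upward.

Emit:
drive_tool(deltas=[{"linear":[0,0,-1],"twist":0,"claw":0.1},{"linear":[0,0,-1.5],"twist":0,"claw":0.1},{"linear":[0,0,-1.5],"twist":0,"claw":0.1},{"linear":[0,0,-1],"twist":0,"claw":0.3},{"linear":[0,0,-1],"twist":0,"claw":0.6},{"linear":[0,0,-1],"twist":0,"claw":0.6},{"linear":[0,0,-1],"twist":0,"claw":0.6},{"linear":[0,0,15],"twist":0,"claw":0.6},{"linear":[0,0,40],"twist":0,"claw":0.6},{"linear":[0,0,75],"twist":0,"claw":0.6},{"linear":[0,0,105],"twist":0,"claw":0.6},{"linear":[-20,30,120],"twist":0,"claw":0.6}])

```text
clock: 17.98
position: [0.4298, 0.2732, 0.1849]
ee_rot: [0.003, 0.68, 0.734, 0.003]
contact_force: [1.3, 0.7, 0.3]
width: 0.0513
gripper_force: 0.0
```

Emit:
drive_tool(deltas=[{"linear":[-20,30,0],"twist":0,"claw":0.6},{"linear":[-45,65,0],"twist":0,"claw":0.6},{"linear":[-70,95,0],"twist":0,"claw":0.6},{"linear":[-95,125,0],"twist":0,"claw":0.6},{"linear":[-115,155,0],"twist":0,"claw":0.6},{"linear":[-120,160,0],"twist":0,"claw":0.6},{"linear":[-120,160,0],"twist":0,"claw":0.6},{"linear":[-120,160,0],"twist":0,"claw":0.6}])

```text
clock: 18.65
position: [0.3046, 0.435, 0.1808]
ee_rot: [0.001, 0.677, 0.736, -0.0]
contact_force: [0.0, 0.7, 0.5]
width: 0.0514
gripper_force: 0.0
```

```bash
python3 - <<'E'
from h import *
s=sensors.get_state(); print(s["position"],s["contact_force"])
barrel("top",proj("top",[[.64,.0385,.0125]])[0],"top11"); barrel("scene",proj("scene",[[.64,.0385,.0125]])[0],"scene11")
cv2.imwrite("pics/c11.png",np.hstack([cv2.resize(cv2.imread("pics/top11.png")[150:310,80:280],(400,320)),cv2.resize(cv2.imread("pics/scene11.png")[70:198,230:390],(400,320))]))
for n in ("top","scene"):
    a,b=cv2.imread(f"pics/{n}0.png"),cv2.imread(f"pics/{n}11.png")
    for k,(X,z) in dict(stand=((.725,-.206),.02),dome=((.655,-.407),.05),basket=((.779,.025),.01)).items():
        u,v=proj(n,[[*X,z]])[0].astype(int); print(n,k,cv2.absdiff(a,b)[v-25:v+25,u-25:u+25].mean())
E
```

```text
[0.3045724  0.43500345 0.18078125] [0.0116964  0.67071354 0.45926649]
top11 world [0.63710713 0.038431  ] d 0.062170833349227905 gauge 0.05278435742951485 0.00028226353747658574
scene11 world [0.639525   0.04006122] d 0.061800189316272736 gauge 0.05532016302817592 0.0017221870954382884
top stand 1.5268
top dome 1.6973333333333334
top basket 1.5590666666666666
scene stand 0.6098666666666667
scene dome 0.5864
scene basket 0.5972
```

View pics/c11.png

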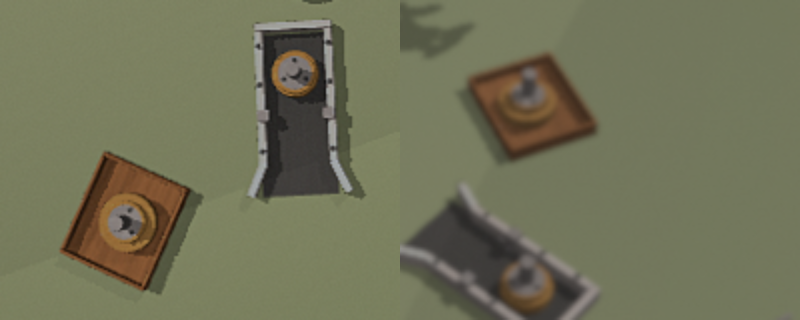

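Both barrels stand upright: the large one is centred in the tray at top crop (127,223) and the small one is in the bay at (295,73). The stand, dome and basket regions look the same as at the start.

```bash
python3 -c "
from rig import manip
print(manip.sign_off())"
```

```text
the job is handed in; nothing more can be done
None
```

The job is handed in, though no verdict came back: by the last pictures the 60 mm barrel stands in the bay about 54 mm past the jaws, the 74 mm barrel stands centred in the reject tray, and the stand, dome and basket have not moved; I told the barrels apart by measuring them in the images, so only the 60 mm one went through the gauge, carried about 1–2 mm clear of the bench past the jaws.

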